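Mount the price flag and hold a clip gaping around its card

TASK

Fit the brass price flag's square sleeve fully down onto the square post of the dark stand, its card reaching out over the long end of the base, and let go of it. Then pick up the red spring clip by its wings, squeeze it wide open and bring its jaws around the card's free upright edge, the edge well inside between the lips but the clip not touching the card. Finish while still holding the clip gaping there in the air (a colleague will slip a second card in), and leave the cakes and other counter things where they are.

Things in the scene. Friction and masses are not known exactly. Their poses are not given: they have to be found in the camera images.
- stand: Fixed stand: dark steel plate 150 x 60 mm, 12 mm thick. Origin on the counter under the post's axis; x along the plate, which reaches 115 mm to +x (the long end) and 35 mm to -x; z up. The bright square post, 16 mm wide, sides along x and y, rises to 60 mm above the counter; its top 8 mm taper to 10 mm wide.
- sign: Loose price flag, about 220 g, standing: brass sleeve 32 x 32 mm, 110 mm tall, 18 mm square bore from below, 106 mm deep. Origin: centre of its underside, z up. A rigid white card 4 mm thick stands in the x-z plane, x from 16 to 120 mm, z from 35 to 105 mm. Grasp the sleeve near its top across its y faces. Fully home, its origin is 12 mm above the stand's.
- sign_edge (a point): Middle of the card's free upright edge: at x = 120, z = 70 mm in the flag's frame.
- clip: Red spring clip, 50 g, 40 mm wide, lying on its side, hinge upright. Origin on the hinge at the underside, z up along the hinge. This body is half a (+y side). Shut, jaws point to +x, lips 44 mm ahead; two wings splay to -x, 56 mm over their rear ends, 45 mm over at 28 mm behind the hinge (grasp there, across both). Squeezing the wings opens the jaws.
- clip_jaw (a joint): Clip hinge angle: 0 shut, 0.6 rad wide open (stop): wings then parallel, 30 mm over, reaching 46 mm behind the hinge; lips 27 mm apart, 40 mm ahead. The spring needs 6 N on the wings to start, 11 N at the stop; a 30 N grip opens it fully; let go, it snaps shut. The clip's mid-plane points along clip's x axis turned by minus half this value about z.
- clip_tip_a (a point): Lip of half a, 41 mm ahead of the hinge, at half the clip's 40 mm width.
- clip_tip_b (a point): Lip of half b, likewise.
- cupcake_a: Cupcake with cream top, 60 mm wide and 67 mm high, loose, to be left alone. Origin under its centre.
- cupcake_b: Cupcake with red top, same size, to be left alone. Origin under its centre.
- cake: Chocolate-topped round cake on a white board, 210 mm wide, 85 mm high, to be left alone. Origin under its centre.
- jar: Amber glass jar with steel cap, 70 mm wide, 110 mm high, to be left alone. Origin under its centre.
- mug: White mug, 76 mm wide, 85 mm high, to be left alone. Origin under its centre.
- ramekin: Small blue bowl, 76 mm wide, 45 mm high, to be left alone. Origin under its centre.
Not all that is in view belongs to the job. What is shaped like the stand but blue is not meant. Of the things that look like the sign, the larger one is meant.

How it is judged:
By the outcome, as a careful person would: the job done as asked, in the order asked, and still so for the second after the job is handed in, while the arm keeps its last pose, push and grip.
It also fails if it takes over 58 s, if anything falls off the work surface, if the arm or the gripper's body presses on something with over 40 N, if the wrist force passes 120 N, or if a joint passes its speed limit or range.

ROBOT

A 6-joint arm with a two-finger parallel gripper is mounted at the origin on the work surface. World frame = base frame: x ahead of the robot, y to its left, z up, the work surface at z = 0. Lengths are in m, angles in rad, forces in N, time in s.
With the tool pointing down it reaches from about 0.4 to 0.925 m from the base axis. Payload 3.4 kg.
Tool frame: the origin (TCP) lies at the very end of the fingers, on their centre line; the grasp point (between the pads) lies 19 mm behind it (arm.tcp_to_grasp is the distance from the TCP to the grasp point, in m); z points along the fingers, y is the line along which they close (so a half turn about z gives the same grasp; the last joint's range is limited). The gripper opens to 85 mm and grips with 20 to 120 N. Pads are 22 mm wide; open, the fingers measure 114 mm over their backs; the gripper's body (76 mm by 85 mm) begins 54 mm behind the grasp point. The pads swing forward as they close: fully open they stand 13 mm farther back than shut.
Start: joints at [-1.268, 0.307, 1.506, -0, 1.328, -0.073], TCP at [0.211, -0.535, 0.231] pointing down, gripper open.
Joint ranges: [-3.12, 3.12], [-1.05, 2.28], [0.14, 2.33], [-1.42, 4.57], [0.1, 2.73], [-2.68, 2.68]. Speed limits (rad/s): [2.57, 2.57, 3.14, 3.14, 3.14, 3.14].

INTERFACE

Orientations are given as a unit quaternion [x, y, z, w].
In Python, from station import arm, eyes gives the robot as it stands.
- The arm moves only by the tool carry_out, never from a script. Its argument "motion" is a list of rows, each an object of numbers: "hand": the opening, from -1 (shut) to 1 (fully open); "tx", "ty", "tz": the shift along the tool's x, y, z each as a share of 6 cm, from -1 to 1; "twist": the turn about the tool's z as a share of 0.15 rad, from -1 to 1. A call has 1 to 10 rows; each row shifts and turns the commanded pose from where the row before left it, along the tool's axes as they then stand; what a row does not reach is not made up. A row lasts 1/8 s, in which the tool goes at most 62.5 mm and 10.7 degrees, less where a joint would pass 70% of its speed; a pose out of reach is approached as far as the arm can. A call with a number of a shift or a turn outside -1 to 1 is refused whole. A call with a gripper value outside its range is refused whole. The fingers move at their own pace and stop on an object; "grip_force" is the grip in N (left out, the last holds). Time passes only in rows, so rows that do not move let the fingers close. It gives the time, the measured TCP pose, the force, the opening and the grip force at its end, in the units of the state.
- arm.state(): the state, without advancing time (a new reading comes with each control period).
- eyes.get_image(name): name is "scene" or "top" or "wrist"; returns a dict with "img" (400x640x3 uint8, blue, green, red), "fx", "fy", "cx", "cy" (pixels), "T" (4x4, takes a point from camera to world coordinates). Camera axes: x right, y up, looking along -z (the intrinsics and any distortion apply to the point x, -y, -z); pixel columns grow to the right and rows downward; lengths in m; the calibration is good to about 2 mm. A picture is of the moment at which its call begins. There is no depth.
- arm.sign_off(): hands the job in; it is judged then, once.
Trained networks look in a picture, given as the dict that the camera call returned (one of the last four; its "shot" number tells which), for a name from the list of things; names that differ only in an ending like _2 or _b are one class to them, and where a whole thing is asked for, a point or a joint stands for the part that bears it (a point fixed in the world has none). Each returns a list of dicts, best first, with "confidence" (0 to 1); they miss things now and then, are a little off and sometimes report something else, mostly with a low value. They report only what shows in the picture. A call takes as long as a camera call. They do not tell look-alikes from the thing itself.
- eyes.outline_of(picture, label): "mask" (400x640 bool, what is visible of it) and "position" ([column, row] in pixels, amid what is visible of it).
The state is a dict: "time_s": time; "q": joint angles; "joint_velocities": joint speeds; "joint_efforts": joint torques, N m; "tcp_pos": TCP position; "tool_rot": TCP orientation; "contact_force": force on the tool from outside, world axes, zero at the start; "ft_torque": the same for the moment, N m; "opening": finger opening in m; "grip_force": force on a finger pad.
Only numpy, scipy, OpenCV 4.12 (cv2) and the standard library are available. Lean on these libraries where they do the work, as an engineer would, in place of code of your own. Each camera call takes 0.05 s, during which the arm holds its last target. There are 200 camera calls.

## Working session

There is one attempt and no reset: what is moved stays moved. The work goes in short steps, Python scripts to look and compute and a tool call to move; the robot and the scene stay as the last step left them, time stands still between calls to the robot, and variables do not carry over. Pictures are saved under pics/ and viewed, at most 10 in all, crops included, and the job is handed in when it is done.

Besides the shell and the picture viewer there is one more tool, called after "Emit:" as name(argument=value, ...) on one line, values as JSON. carry_out: Moves the arm, as the interface text tells. Its arguments: {"type":"object","properties":{"motion":{"type":"array"},"grip_force":{"type":"number"}},"required":["motion"]}

```bash
mkdir -p pics; ls; python3 - <<'E'
from station import arm, eyes
import cv2, numpy as np
print(arm.state())
for n in ["scene","top"]:
    p=eyes.get_image(n); cv2.imwrite(f"pics/{n}0.png",p["img"])
    print(n,p["shot"],p["fx"],p["fy"],p["cx"],p["cy"],[k for k in p],np.round(p["T"],3).tolist())
    for l in ["stand","sign","clip","sign_edge","clip_tip_a"]:
        print(l,[(np.round(d["position"]).tolist(),round(d["confidence"],2),int(d["mask"].sum())) for d in eyes.outline_of(p,l)])
E
```

```text
pics
{'time_s': 0.0, 'q': array([-1.26850883e+00,  3.07586278e-01,  1.50768532e+00, -6.78995657e-06,
        1.32838536e+00, -7.35051965e-02]), 'joint_velocities': array([-0.00043382,  0.00042261,  0.00151128, -0.0005239 , -0.00106987,
        0.00313188]), 'joint_efforts': array([ 3.66822991e-03, -4.57539940e+01, -2.51918077e+01,  1.67519524e-04,
        1.32275050e-02,  9.54187556e-07]), 'tcp_pos': array([ 0.21079406, -0.53421614,  0.23036893]), 'tool_rot': array([ 9.82398680e-01,  1.86793385e-01, -1.21084841e-04, -1.02502831e-03]), 'contact_force': array([ 0.00582918, -0.12168066,  0.26553856]), 'ft_torque': array([ 0.05416925,  0.0312589 , -0.01577854]), 'grip_force': 0.0, 'opening': 0.08539994854789573}
scene 1 482.00828899938097 482.00828899938097 314.2271359607802 198.4213445820032 ['img', 'fx', 'fy', 'cx', 'cy', 'T', 'shot'] [[0.514, -0.656, 0.553, 1.426], [0.857, 0.404, -0.319, -0.509], [-0.014, 0.638, 0.77, 1.278], [0.0, 0.0, 0.0, 1.0]]
stand [([303.0, 206.0], 0.9, 665), ([310.0, 165.0], 0.62, 568)]
sign [([207.0, 194.0], 0.71, 204), ([236.0, 207.0], 0.61, 694), ([346.0, 241.0], 0.38, 303)]
clip [([365.0, 170.0], 0.77, 311), ([181.0, 248.0], 0.56, 430)]
sign_edge [([242.0, 206.0], 0.96, 681), ([208.0, 198.0], 0.62, 197), ([281.0, 176.0], 0.51, 229)]
clip_tip_a [([363.0, 172.0], 0.78, 277), ([370.0, 158.0], 0.4, 88)]
top 2 370.53117950119565 370.53117950119565 322.387316245029 199.57312617560606 ['img', 'fx', 'fy', 'cx', 'cy', 'T', 'shot'] [[0.005, 0.992, -0.126, 0.43], [-1.0, 0.003, -0.012, -0.014], [-0.012, 0.126, 0.992, 1.176], [0.0, 0.0, 0.0, 1.0]]
stand [([290.0, 263.0], 0.61, 963), ([329.0, 219.0], 0.59, 945)]
sign [([406.0, 236.0], 0.81, 258), ([421.0, 286.0], 0.57, 238)]
clip [([249.0, 223.0], 0.5, 76)]
sign_edge [([407.0, 232.0], 0.78, 247), ([418.0, 281.0], 0.49, 254)]
clip_tip_a [([242.0, 230.0], 0.56, 18)]
```

```bash
python3 - <<'E'
import cv2
a=cv2.imread("pics/scene0.png"); cv2.imwrite("pics/sceneC.png",cv2.resize(a[110:310,130:450],None,fx=2.5,fy=2.5,interpolation=cv2.INTER_CUBIC))
a=cv2.imread("pics/top0.png"); cv2.imwrite("pics/topC.png",cv2.resize(a[140:360,190:490],None,fx=2.6,fy=2.6,interpolation=cv2.INTER_CUBIC))
E
```

```text
(no output)
```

View pics/sceneC.png

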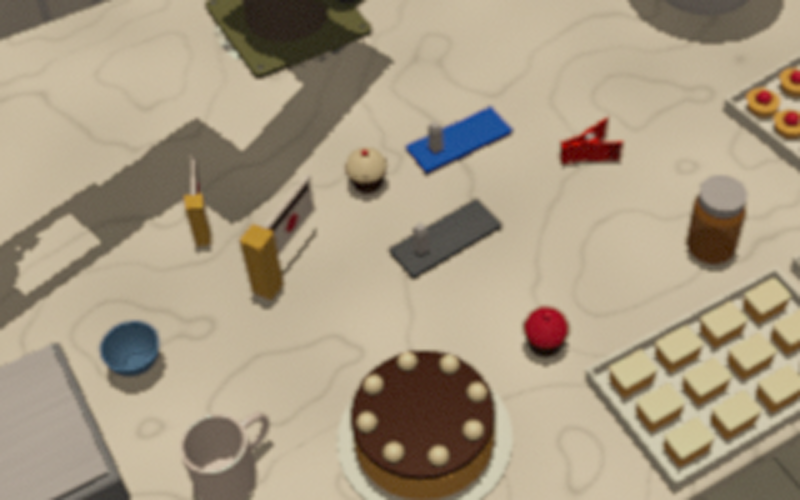

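View pics/topC.png

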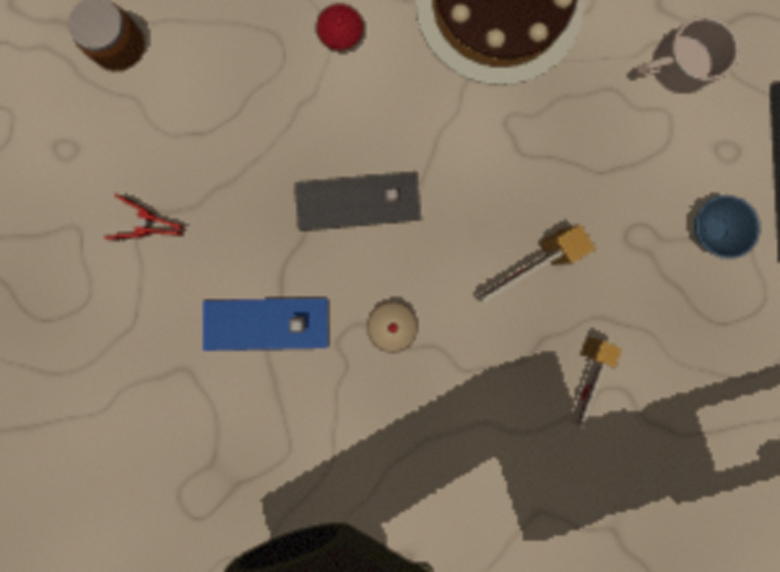

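The scene crop shows the dark stand with its post at about full-image (297,205), the larger flag at (235,207), its smaller twin at (207,194) and the clip at (365,170). In the top crop the dark stand's post is at (341,215) with the long end toward image left (+y). The big flag's sleeve top is at (412,233) with its card pointing to (374,253). The clip's hinge is near (250,224) with its wings to the left.

```bash
cat > h.py <<'E'
import numpy as np, cv2
from station import arm, eyes
from scipy.optimize import least_squares
from scipy.spatial.transform import Rotation as R
def ray(p,uv):
    T=np.array(p["T"]); d=np.array([(uv[0]-p["cx"])/p["fx"],-(uv[1]-p["cy"])/p["fy"],-1.]); d=T[:3,:3]@d
    return T[:3,3],d
def onz(p,uv,z):
    o,d=ray(p,uv); return o+d*(z-o[2])/d[2]
def tri(obs):
    A=np.zeros((3,3));b=np.zeros(3)
    for p,uv in obs:
        o,d=ray(p,uv); d=d/np.linalg.norm(d); M=np.eye(3)-np.outer(d,d); A+=M;b+=M@o
    x=np.linalg.solve(A,b)
    return x,[float(np.linalg.norm((np.eye(3)-np.outer(d,d)/(d@d))@(x-o))) for o,d in (ray(*q) for q in obs)]
def proj(p,X):
    T=np.array(p["T"]); c=(np.atleast_2d(X)-T[:3,3])@T[:3,:3]
    return np.c_[p["cx"]+p["fx"]*c[:,0]/-c[:,2], p["cy"]-p["fy"]*c[:,1]/-c[:,2]]
def show(st=None):
    s=st or arm.state(); return s["time_s"],np.round(s["tcp_pos"],4),R.from_quat(s["tool_rot"]).as_matrix().round(3).tolist(),np.round(s["contact_force"],1),round(s["opening"],4),round(s["grip_force"],1)
E
python3 - <<'E'
from h import *
p=eyes.get_image("top"); s=eyes.get_image("scene")
for n,c in [("postTop",(392,193)),("plateFar",(296,206)),("sleeve",(577,243)),("card end",(478,293)),("hinge",(152,217)),("lips",(185,230)),("wing1",(106,238)),("wing2",(118,197))]:
    uv=np.array(c)/2.6+[190,140]
    z={"postTop":.06,"plateFar":.012,"sleeve":.11,"card end":.105}.get(n,.04)
    print(n,onz(p,uv,z).round(4))
for n,a,b in [("postTop",(392,191),(420,229)),("sleeve",(577,243),(258,238)),("cardtip",(478,290),(309,182)),("lip",(185,226),(565,148)),("clipwing",(118,197),(608,121))]:
    print(n,[np.round(v,4) for v in tri([(p,np.array(a)/2.6+[190,140]),(s,np.array(b)/2.5+[130,110])])])
w=eyes.get_image("wrist"); cv2.imwrite("pics/w0.png",w["img"]); print(np.round(w["T"],3).tolist(),w["fx"],w["cx"],w["cy"]); print(show())
E
```

```text
postTop [ 0.5276 -0.056   0.06  ]
plateFar [0.5156 0.0583 0.012 ]
sleeve [ 0.4689 -0.2573  0.11  ]
card end [ 0.4138 -0.1486  0.105 ]
hinge [0.4998 0.2267 0.04  ]
lips [0.4847 0.1872 0.04  ]
wing1 [0.4749 0.2803 0.04  ]
wing2 [0.5234 0.2678 0.04  ]
postTop [array([ 0.5307, -0.0553,  0.0555]), array([0.0009, 0.0009])]
sleeve [array([ 0.4706, -0.2557,  0.1039]), array([0.0033, 0.0033])]
cardtip [array([ 0.4159, -0.1519,  0.0954]), array([0.0024, 0.0024])]
lip [array([0.4926, 0.1944, 0.034 ]), array([0.0066, 0.0066])]
clipwing [array([0.5191, 0.2556, 0.0809]), array([0.0022, 0.0022])]
[[0.366, 0.894, 0.259, 0.278], [-0.931, 0.351, 0.101, -0.508], [-0.001, -0.278, 0.961, 0.375], [0.0, 0.0, 0.0, 1.0]] 334.78324324181114 319.6375037917449 198.28478573714705
(0.75, array([ 0.211 , -0.5349,  0.2314]), [[0.93, 0.367, 0.0], [0.367, -0.93, -0.0], [-0.0, 0.0, -1.0]], array([ 0.3, -0.4, -0.5]), 0.0856, 0.0)
```

Emit:
carry_out(motion=[{"twist": -1,"tz": -0.1},{"twist": -1,"tz": -0.1},{"twist": -1,"tz": -0.1},{"twist": -1,"tz": -0.1},{"twist": -1,"tz": -0.1},{"twist": -1,"tz": -0.1},{"twist": -1,"tz": -0.1},{"twist": -1,"tz": -0.1},{"twist": -1,"tz": -0.1},{"twist": -1,"tz": -0.1}])

```text
invalid input
```

Emit:
carry_out(motion=[{"twist": -1},{"tx": 0.39,"ty": 0.79},{"tx": 0.39,"ty": 0.79},{"tx": 0.39,"ty": 0.79},{"tx": 0.39,"ty": 0.79},{"tx": 0.39,"ty": 0.79},{"tx": 0.39,"ty": 0.79},{"tx": 0.39,"ty": 0.79},{"tx": 0.39,"ty": 0.79},{"tx": 0}])

```text
invalid input
```

```bash
python3 - <<'E'
from h import *
w=eyes.get_image("wrist"); print(show(),np.round(w["T"],4).tolist())
cv2.imwrite("pics/w1.png",w["img"]); np.save("w1.npy",w,allow_pickle=True)
for l in ["stand","sign"]:
    print(l,[(np.round(d["position"]).tolist(),round(d["confidence"],2),int(d["mask"].sum())) for d in eyes.outline_of(w,l)])
E
```

```text
(0.8, array([ 0.211 , -0.5349,  0.2313]), [[0.93, 0.367, 0.0], [0.367, -0.93, -0.0], [0.0, 0.0, -1.0]], array([ 0.4,  0.3, -0. ]), 0.0853, 0.0) [[0.3658, 0.8939, 0.2591, 0.2776], [-0.9307, 0.3514, 0.1013, -0.5079], [-0.0005, -0.2782, 0.9605, 0.3746], [0.0, 0.0, 0.0, 1.0]]
stand []
sign [([64.0, 3.0], 0.51, 221)]
```

View pics/w1.png

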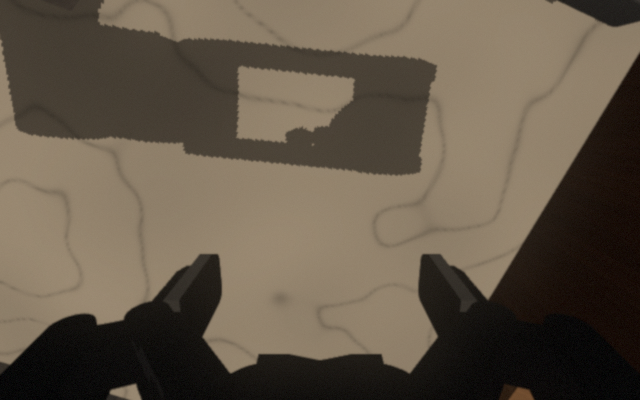

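The moves were refused, probably because every row needs all the keys. This wrist picture is still from the start pose: the fingertips are at about (210,260) and (430,260), and image up is tool +x.

Emit:
carry_out(motion=[{"hand": 1,"tx": 0,"ty": 0,"tz": -0.1,"twist": -1},{"hand": 1,"tx": 0,"ty": 0,"tz": -0.1,"twist": -1},{"hand": 1,"tx": 0,"ty": 0,"tz": -0.1,"twist": -1},{"hand": 1,"tx": 0,"ty": 0,"tz": -0.1,"twist": -1},{"hand": 1,"tx": 0,"ty": 0,"tz": -0.1,"twist": -1},{"hand": 1,"tx": 0,"ty": 0,"tz": -0.1,"twist": -1},{"hand": 1,"tx": 0,"ty": 0,"tz": -0.1,"twist": -1},{"hand": 1,"tx": 0,"ty": 0,"tz": -0.1,"twist": -1},{"hand": 1,"tx": 0,"ty": 0,"tz": -0.1,"twist": -1},{"hand": 1,"tx": 0,"ty": 0,"tz": -0.1,"twist": -1}])

```text
time_s: 2.15
tcp_pos: [0.211, -0.5348, 0.2915]
tool_rot: [0.589, 0.808, 0.0, -0.0]
contact_force: [-0.0, -0.6, -0.1]
opening: 0.0851
grip_force: 0.0
```

Emit:
carry_out(motion=[{"hand": 1,"tx": 0,"ty": 0,"tz": 0,"twist": -1},{"hand": 1,"tx": 0.39,"ty": 0.79,"tz": 0,"twist": 0},{"hand": 1,"tx": 0.39,"ty": 0.79,"tz": 0,"twist": 0},{"hand": 1,"tx": 0.39,"ty": 0.79,"tz": 0,"twist": 0},{"hand": 1,"tx": 0.39,"ty": 0.79,"tz": 0,"twist": 0},{"hand": 1,"tx": 0.39,"ty": 0.79,"tz": 0,"twist": 0},{"hand": 1,"tx": 0.39,"ty": 0.79,"tz": 0,"twist": 0},{"hand": 1,"tx": 0.39,"ty": 0.79,"tz": 0,"twist": 0},{"hand": 1,"tx": 0.39,"ty": 0.79,"tz": 0,"twist": 0},{"hand": 1,"tx": 0,"ty": 0,"tz": 0,"twist": 0}])

```text
time_s: 3.4
tcp_pos: [0.4713, -0.1972, 0.2913]
tool_rot: [0.527, 0.85, 0.001, 0.0]
contact_force: [0.2, -0.1, 0.0]
opening: 0.0856
grip_force: 0.0
```

```bash
python3 - <<'E'
from h import *
w=eyes.get_image("wrist"); print(show(),np.round(w["T"],4).tolist())
cv2.imwrite("pics/w2.png",w["img"]); np.save("w2.npy",w,allow_pickle=True)
for l in ["stand","sign"]:
    print(l,[(np.round(d["position"]).tolist(),round(d["confidence"],2),int(d["mask"].sum())) for d in eyes.outline_of(w,l)])
E
```

```text
(3.45, array([ 0.4701, -0.1987,  0.2913]), [[-0.443, 0.897, -0.0], [0.897, 0.443, -0.0], [-0.0, -0.0, -1.0]], array([-1.3, -0.2,  0.8]), 0.0855, 0.0) [[0.8965, -0.4247, -0.1262, 0.44], [0.4431, 0.8612, 0.2489, -0.1328], [0.003, -0.279, 0.9603, 0.4346], [0.0, 0.0, 0.0, 1.0]]
stand [([422.0, 51.0], 0.81, 5651)]
sign [([289.0, 200.0], 0.64, 2685), ([171.0, 177.0], 0.6, 2536)]
```

View pics/w2.png

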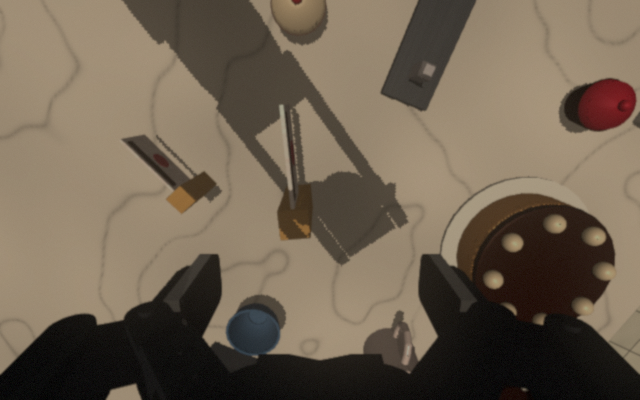

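The wrist picture shows the big flag's bright sleeve top at about (295,226), with its card tip at (283,106). The dark stand's post top is at (428,69). The smaller flag is at (185,195).

```bash
python3 - <<'E'
from h import *
w=np.load("w2.npy",allow_pickle=True).item(); t=eyes.get_image("top"); s=eyes.get_image("scene")
def seg(p,box,f):
    x0,y0,x1,y1=box; im=p["img"][y0:y1,x0:x1].astype(int); m=f(im).astype(np.uint8)
    n,lab,st,c=cv2.connectedComponentsWithStats(m); i=1+st[1:,4].argmax()
    ys,xs=np.where(lab==i); r=cv2.minAreaRect(np.c_[xs+x0,ys+y0].astype(np.float32))
    return c[i]+[x0,y0],st[i,4],r
brass=lambda a:lambda im:(im[...,2]-im[...,0]>a)
print(w["img"][226,295],w["img"][200,295],t["img"][233,412],w["img"][69,428],w["img"][75,400])
for nm,p,b in [("w",w,(270,180,320,250)),("t",t,(395,222,425,245)),("s",s,(220,195,250,235))]:
    for a in (70,90,110,130):
        try:
            c,n,r=seg(p,b,brass(a)); print(nm,a,c.round(1),n,np.round(r[1],1),round(r[2],1),onz(p,c,.11).round(4))
        except Exception as e: print(nm,a,e)
for nm,p,b in [("w",w,(410,50,445,90)),("t",t,(325,205,355,225)),("s",s,(285,190,310,215))]:
    x0,y0,x1,y1=b; g=p["img"][y0:y1,x0:x1].mean(2); i=g>(g.max()*.75)
    for th in (110,130,150):
      try:
        c,n,r=seg(p,b,lambda im:im.mean(2)>th); print(nm,th,c.round(1),n,np.round(r[1],1),onz(p,c,.06).round(4))
      except Exception as e: print(e)
# plate in top
for nm,p,b in [("t",t,(295,200,358,235)),("s",s,(280,185,335,225))]:
    c,n,r=seg(p,b,lambda im:im.mean(2)<85)
    q=cv2.boxPoints(r); print(nm,n,r); print([onz(p,x,.012).round(4) for x in q])
cv2.imwrite("pics/w2z.png",np.hstack([cv2.resize(w["img"][0:115,370:490],None,fx=3.3,fy=3.3,interpolation=cv2.INTER_NEAREST),cv2.resize(w["img"][135:250,240:360],None,fx=3.3,fy=3.3,interpolation=cv2.INTER_NEAREST)]))
E
```

```text
[33 55 73] [47 55 65] [16 24 27] [112 124 138] [55 62 66]
w 70 [303.4 227.7] 76 [18.4  7.1] 45.0 [ 0.4816 -0.2528  0.11  ]
w 90 attempt to get argmax of an empty sequence
w 110 attempt to get argmax of an empty sequence
w 130 attempt to get argmax of an empty sequence
t 70 attempt to get argmax of an empty sequence
t 90 attempt to get argmax of an empty sequence
t 110 attempt to get argmax of an empty sequence
t 130 attempt to get argmax of an empty sequence
s 70 [231.7 206.1] 70 [10.2 10.9] 51.3 [ 0.4784 -0.2598  0.11  ]
s 90 [232.8 206.5] 12 [3. 3.] 90.0 [ 0.4815 -0.2577  0.11  ]
s 110 [233.4 206.2] 5 [2. 1.] 90.0 [ 0.4815 -0.2554  0.11  ]
s 130 attempt to get argmax of an empty sequence
w 110 [441.5  82.9] 88 [18.  8.] [ 0.5487 -0.0585  0.06  ]
w 130 [441.9  83.8] 68 [15.  7.] [ 0.5494 -0.0591  0.06  ]
attempt to get argmax of an empty sequence
t 110 [345.5 210.5] 117 [19. 29.] [ 0.539  -0.0702  0.06  ]
t 130 [352.8 213.5] 64 [19.  4.] [ 0.5298 -0.0924  0.06  ]
attempt to get argmax of an empty sequence
s 110 [294.4 197.1] 331 [24. 24.] [ 0.5116 -0.0568  0.06  ]
s 130 [294.4 196.8] 317 [24. 24.] [ 0.5104 -0.0561  0.06  ]
s 150 [294.5 196.1] 295 [18. 24.] [ 0.5081 -0.0544  0.06  ]
t 835 ((327.0368957519531, 216.90574645996094), (18.831436157226562, 46.4448356628418), 84.80557250976562)
[array([0.5459, 0.0612, 0.012 ]), array([ 0.5597, -0.0848,  0.012 ]), array([ 0.5006, -0.0899,  0.012 ]), array([0.4868, 0.0551, 0.012 ])]
s 571 ((307.66156005859375, 205.40768432617188), (14.263994216918945, 42.41987609863281), 60.2551155090332)
[array([ 0.5083, -0.0909,  0.012 ]), array([0.4938, 0.0629, 0.012 ]), array([0.5537, 0.0543, 0.012 ]), array([ 0.5659, -0.096 ,  0.012 ])]
```

View pics/w2z.png

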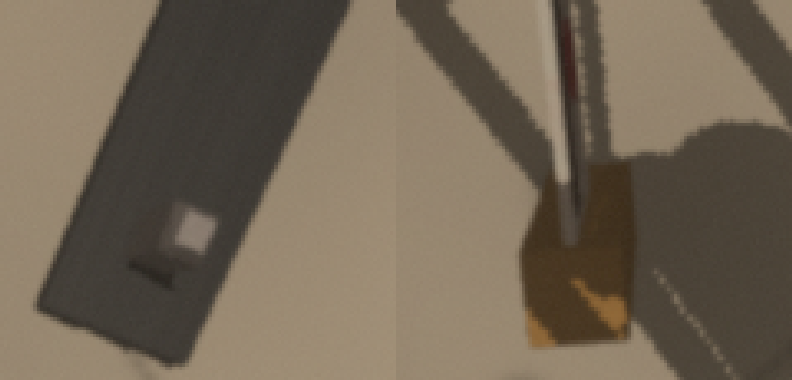

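The zoom shows the post top's centre at about full-image (429.7,69.7). The plate's near corners are at (381.5,93.3) and (425.5,110.9). The sleeve top's corners are around (277.6,211), (312.7,209), (311,238) and (280.3,240.5).

```bash
python3 - <<'E'
from h import *
w=np.load("w2.npy",allow_pickle=True).item(); t=eyes.get_image("top"); s=eyes.get_image("scene")
print("post",onz(w,(429.7,69.7),.06).round(4))
a,b=onz(w,(381.5,93.3),.012),onz(w,(425.5,110.9),.012); d=b-a; L=np.hypot(*d[:2]); n=np.array([-d[1],d[0]])/L
print("corners",a.round(4),b.round(4),L,"post",((a+b)[:2]/2+n*.035).round(4),np.degrees(np.arctan2(n[1],n[0])))
C=[(277.6,211.3),(312.7,209),(311.2,238.3),(280.3,240.5)]
P=np.array([onz(w,c,.11) for c in C]); print(P.round(4),P.mean(0).round(4),[np.linalg.norm(P[i]-P[i-1]).round(4) for i in range(4)])
tip=onz(w,(282.5,106),.105); v=tip-P.mean(0); print("tip",tip.round(4),np.hypot(*v[:2]),np.degrees(np.arctan2(v[1],v[0])))
print("tri sleeve",tri([(w,(295.5,224.8)),(t,(412,233.3)),(s,(233.2,205.2))]))
print("tri post",tri([(w,(429.7,69.7)),(t,(340.8,214.4)),(s,(298,201.5))]))
E
```

```text
post [ 0.5305 -0.0528  0.06  ]
corners [ 0.504  -0.0912  0.012 ] [ 0.5623 -0.0853  0.012 ] 0.05861366266351132 post [ 0.5296 -0.0534] 95.78852613792212
[[ 0.4503 -0.2483  0.11  ]
 [ 0.4813 -0.2302  0.11  ]
 [ 0.494  -0.2599  0.11  ]
 [ 0.4661 -0.2764  0.11  ]] [ 0.4729 -0.2537  0.11  ] [np.float64(0.0323), np.float64(0.0359), np.float64(0.0323), np.float64(0.0325)]
tip [ 0.4113 -0.152   0.105 ] 0.11889782508155665 121.2318300934821
tri sleeve (array([ 0.47208344, -0.25558374,  0.10547208]), [0.0013610130002502789, 0.0038861468663051063, 0.002806218433519583])
tri post (array([ 0.52981517, -0.05420291,  0.05605489]), [0.0026536774228362193, 0.003139606606020745, 0.0011227827525530996])
```

Emit:
carry_out(motion=[{"hand": 1,"tx": -0.42,"ty": -0.22,"tz": 0,"twist": -0.49},{"hand": 1,"tx": -0.42,"ty": -0.22,"tz": 0,"twist": 0},{"hand": 1,"tx": 0,"ty": 0,"tz": 0.7,"twist": 0},{"hand": 1,"tx": 0,"ty": 0,"tz": 0.7,"twist": 0},{"hand": 1,"tx": 0,"ty": 0,"tz": 0.7,"twist": 0},{"hand": 1,"tx": 0,"ty": 0,"tz": 0,"twist": 0}])

```text
time_s: 4.5
tcp_pos: [0.4669, -0.2562, 0.1624]
tool_rot: [0.499, 0.867, 0.0, -0.004]
contact_force: [0.3, 0.1, -0.2]
opening: 0.0852
grip_force: 0.0
```

```bash
python3 - <<'E'
from h import *
w=eyes.get_image("wrist"); print(show())
np.save("w3.npy",w,allow_pickle=True); cv2.imwrite("pics/w3.png",w["img"])
E
```

```text
(4.55, array([ 0.4687, -0.2572,  0.1646]), [[-0.503, 0.864, -0.003], [0.864, 0.503, 0.002], [0.003, -0.001, -1.0]], array([-0.6, -0.2,  1. ]), 0.0851, 0.0)
```

View pics/w3.png

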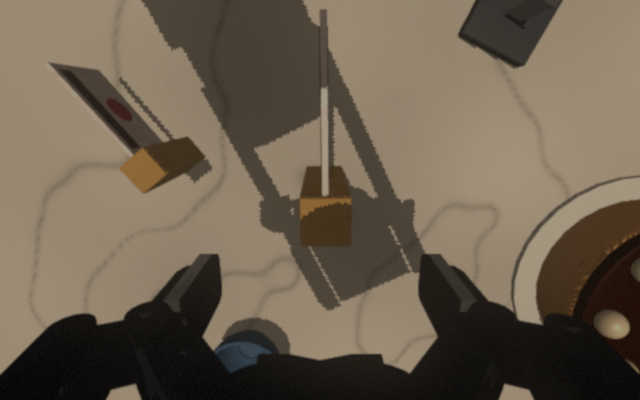

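The card is vertical in the image, so the yaw is aligned. The sleeve top's corners are about (300,200), (351,199), (352,245) and (301,246), centre (326,222.5).

```bash
python3 - <<'E'
from h import *
w=np.load("w3.npy",allow_pickle=True).item(); w2=np.load("w2.npy",allow_pickle=True).item()
X=onz(w,(326,222.5),.11); print(X.round(4)); P=[onz(w,c,.11) for c in [(300,200),(351,199),(352,245),(301,246)]]
print([np.linalg.norm(P[i]-P[i-1]).round(4) for i in range(4)])
tip=onz(w,(323,10),.105); v=tip-X; print(tip,np.hypot(*v[:2]),np.degrees(np.arctan2(v[1],v[0])))
print("tri",tri([(w,(326,222.5)),(w2,(295.5,224.8))]))
s=arm.state(); print(show(s)); T=R.from_quat(s["tool_rot"]).as_matrix(); print("tool delta",T.T@(X-s["tcp_pos"]))
E
```

```text
[ 0.4714 -0.2543  0.11  ]
[np.float64(0.0304), np.float64(0.0311), np.float64(0.0304), np.float64(0.0323)]
[ 0.40950378 -0.15191039  0.105     ] 0.1196498682984877 121.13491489338762
tri (array([ 0.47438604, -0.25896882,  0.09504343]), [9.302246181496334e-05, 9.302246181492741e-05])
(4.55, array([ 0.4687, -0.2572,  0.1646]), [[-0.503, 0.864, -0.003], [0.864, 0.503, 0.002], [0.003, -0.001, -1.0]], array([-0.6, -0.2,  1. ]), 0.0851, 0.0)
tool delta [0.00094433 0.00385687 0.05458336]
```

Emit:
carry_out(motion=[{"hand": 1,"tx": 0.02,"ty": 0.06,"tz": 0.5,"twist": 0},{"hand": 1,"tx": 0,"ty": 0,"tz": 0.5,"twist": 0},{"hand": 1,"tx": 0,"ty": 0,"tz": 0.4,"twist": 0},{"hand": -1,"tx": 0,"ty": 0,"tz": 0,"twist": 0},{"hand": -1,"tx": 0,"ty": 0,"tz": 0,"twist": 0},{"hand": -1,"tx": 0,"ty": 0,"tz": 0,"twist": 0},{"hand": -1,"tx": 0,"ty": 0,"tz": 0,"twist": 0},{"hand": -1,"tx": 0,"ty": 0,"tz": 0,"twist": 0}], grip_force=60)

```text
time_s: 5.55
tcp_pos: [0.4732, -0.2552, 0.0833]
tool_rot: [0.498, 0.867, -0.001, 0.002]
contact_force: [-1.5, -0.9, 5.0]
opening: 0.0312
grip_force: 58.4
```

Emit:
carry_out(motion=[{"hand": -1,"tx": 0,"ty": 0,"tz": -0.3,"twist": 0},{"hand": -1,"tx": 0,"ty": 0,"tz": -0.6,"twist": 0},{"hand": -1,"tx": 0,"ty": 0,"tz": -0.6,"twist": 0},{"hand": -1,"tx": 0,"ty": 0,"tz": -0.3,"twist": 0.6},{"hand": -1,"tx": 0,"ty": 0,"tz": 0,"twist": 0.8},{"hand": -1,"tx": 0,"ty": 0,"tz": 0,"twist": 0.8},{"hand": -1,"tx": 0,"ty": 0,"tz": 0,"twist": 0.77},{"hand": -1,"tx": 0,"ty": 0,"tz": 0,"twist": 0}])

```text
time_s: 6.55
tcp_pos: [0.4724, -0.2541, 0.19]
tool_rot: [0.677, 0.736, 0.0, 0.0]
contact_force: [-0.5, -0.5, -2.2]
opening: 0.0312
grip_force: 59.5
```

Emit:
carry_out(motion=[{"hand": -1,"tx": 0.35,"ty": 0.14,"tz": 0,"twist": 0},{"hand": -1,"tx": 0.6,"ty": 0.24,"tz": 0,"twist": 0},{"hand": -1,"tx": 0.7,"ty": 0.27,"tz": 0,"twist": 0},{"hand": -1,"tx": 0.7,"ty": 0.27,"tz": 0,"twist": 0},{"hand": -1,"tx": 0.6,"ty": 0.23,"tz": 0,"twist": 0},{"hand": -1,"tx": 0.3,"ty": 0.12,"tz": 0,"twist": 0},{"hand": -1,"tx": 0,"ty": 0,"tz": 0,"twist": 0},{"hand": -1,"tx": 0,"ty": 0,"tz": 0,"twist": 0}])

```text
time_s: 7.55
tcp_pos: [0.5319, -0.0543, 0.1893]
tool_rot: [0.677, 0.736, -0.0, 0.0]
contact_force: [-0.5, -0.3, -2.2]
opening: 0.0313
grip_force: 59.5
```

```bash
python3 - <<'E'
from h import *
w=eyes.get_image("wrist"); s=eyes.get_image("scene"); t=eyes.get_image("top"); 
for i in range(1): print(show())
np.save("v4.npy",{"w":w,"s":s,"t":t},allow_pickle=True); 
cr=lambda im,x,y,k,n=100:cv2.resize(im[y:y+int(n*1.2),x:x+n],(400,480),interpolation=cv2.INTER_CUBIC)
cv2.imwrite("pics/v4.png",np.hstack([cr(s["img"],250,140,4),cv2.resize(w["img"][100:,160:480],(400,375)).copy().tolist() and cv2.copyMakeBorder(cv2.resize(w["img"][100:,160:480],(400,375)),0,105,0,0,cv2.BORDER_CONSTANT)]))
E
```

```text
(7.7, array([ 0.5319, -0.0545,  0.1893]), [[-0.082, 0.997, -0.0], [0.997, 0.082, -0.0], [-0.0, -0.0, -1.0]], array([-1.4,  0.6, -1.5]), 0.0313, 59.5)
```

View pics/v4.png

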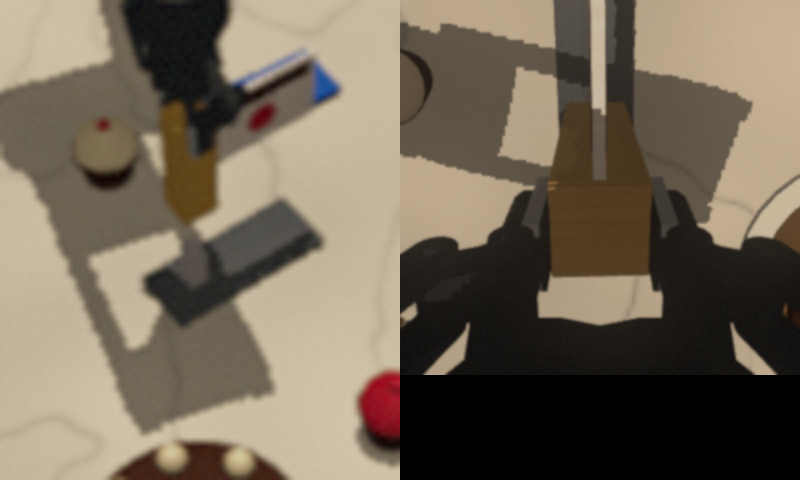

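In the scene crop the held flag hangs over the post. In the wrist view its sleeve top's corners are about (278.4,245.6), (360.8,245.6), (360,318.4) and (281.6,320) in full-image pixels.

```bash
python3 - <<'E'
from h import *
v=np.load("v4.npy",allow_pickle=True).item(); w,s,t=v["w"],v["s"],v["t"]
st=arm.state(); T=R.from_quat(st["tool_rot"]).as_matrix()
for z in (.213,.218,.223):
    P=np.array([onz(w,c,z) for c in [(278.4,245.6),(360.8,245.6),(360,318.4),(281.6,320)]]); c=P.mean(0)
    print(z,c.round(4),[np.linalg.norm(P[i]-P[i-1]).round(4) for i in range(4)],(T.T@(c-st["tcp_pos"])).round(4))
# predicted sleeve bottom corners / post in scene crop pixels
yaw=np.radians(94.7); D=np.array([[np.cos(yaw),-np.sin(yaw)],[np.sin(yaw),np.cos(yaw)]])
f=lambda p:((p-[250,140])*4).round()
c=st["tcp_pos"][:2]
print("bottom",f(proj(s,[np.r_[c+D@np.array([a,b])*.016,.108] for a,b in [(1,1),(1,-1),(-1,-1),(-1,1)]])).tolist())
pc=np.array([.5298,-.0537]); print("post",f(proj(s,[np.r_[pc+D@np.array([a,b])*.005,.06] for a,b in [(1,1),(1,-1),(-1,-1),(-1,1)]])).tolist(), f(proj(s,[np.r_[pc,.012]])))
print("plate",f(proj(s,[np.r_[pc+D@np.array([a,b]),.012] for a,b in [(.115,.03),(.115,-.03),(-.035,-.03),(-.035,.03)]])).tolist())
E
```

```text
0.213 [ 0.5327 -0.0527  0.213 ] [np.float64(0.0336), np.float64(0.0319), np.float64(0.0328), np.float64(0.0326)] [ 0.0018  0.0009 -0.0237]
0.218 [ 0.5324 -0.0498  0.218 ] [np.float64(0.0322), np.float64(0.0306), np.float64(0.0315), np.float64(0.0312)] [ 0.0047  0.0009 -0.0287]
0.223 [ 0.5321 -0.0468  0.223 ] [np.float64(0.0308), np.float64(0.0293), np.float64(0.0301), np.float64(0.0299)] [ 0.0076  0.0009 -0.0337]
bottom [[195.0, 184.0], [218.0, 209.0], [184.0, 227.0], [162.0, 202.0]]
post [[193.0, 235.0], [200.0, 242.0], [190.0, 248.0], [183.0, 240.0]] [[194. 278.]]
plate [[284.0, 194.0], [325.0, 237.0], [180.0, 321.0], [139.0, 275.0]]
```

Emit:
carry_out(motion=[{"hand": -1,"tx": -0.04,"ty": -0.035,"tz": 0,"twist": -0.1},{"hand": -1,"tx": 0,"ty": 0,"tz": 0.3,"twist": 0},{"hand": -1,"tx": 0,"ty": 0,"tz": 0.3,"twist": 0},{"hand": -1,"tx": 0,"ty": 0,"tz": 0.15,"twist": 0},{"hand": -1,"tx": 0,"ty": 0,"tz": 0.05,"twist": 0},{"hand": -1,"tx": 0,"ty": 0,"tz": 0,"twist": 0},{"hand": -1,"tx": 0,"ty": 0,"tz": 0,"twist": 0}])

```text
time_s: 8.57
tcp_pos: [0.5308, -0.0561, 0.1419]
tool_rot: [0.672, 0.741, 0.0, 0.001]
contact_force: [-0.2, -0.2, -2.6]
opening: 0.0311
grip_force: 59.5
```

Emit:
carry_out(motion=[{"hand": -1,"tx": 0,"ty": 0,"tz": 0.05,"twist": 0},{"hand": -1,"tx": 0,"ty": 0,"tz": 0.05,"twist": 0},{"hand": -1,"tx": 0,"ty": 0,"tz": 0,"twist": 0}])

```text
time_s: 8.95
tcp_pos: [0.53, -0.0559, 0.135]
tool_rot: [0.672, 0.741, -0.0, -0.0]
contact_force: [0.5, -0.8, -3.0]
opening: 0.0311
grip_force: 59.5
```

Emit:
carry_out(motion=[{"hand": -1,"tx": 0,"ty": 0,"tz": 0.05,"twist": 0},{"hand": -1,"tx": 0,"ty": 0,"tz": 0.05,"twist": 0},{"hand": -1,"tx": 0,"ty": 0,"tz": 0.05,"twist": 0},{"hand": -1,"tx": 0,"ty": 0,"tz": 0.05,"twist": 0},{"hand": -1,"tx": 0,"ty": 0,"tz": 0,"twist": 0}])

```text
time_s: 9.57
tcp_pos: [0.5301, -0.056, 0.123]
tool_rot: [0.672, 0.741, -0.0, -0.0]
contact_force: [0.4, 0.8, -1.7]
opening: 0.0311
grip_force: 59.4
```

Emit:
carry_out(motion=[{"hand": -1,"tx": 0,"ty": 0,"tz": 0.1,"twist": 0},{"hand": -1,"tx": 0,"ty": 0,"tz": 0.1,"twist": 0},{"hand": -1,"tx": 0,"ty": 0,"tz": 0.1,"twist": 0},{"hand": -1,"tx": 0,"ty": 0,"tz": 0.08,"twist": 0},{"hand": -1,"tx": 0,"ty": 0,"tz": 0.03,"twist": 0},{"hand": -1,"tx": 0,"ty": 0,"tz": 0,"twist": 0}])

```text
time_s: 10.32
tcp_pos: [0.5302, -0.056, 0.0985]
tool_rot: [0.672, 0.741, -0.0, -0.0]
contact_force: [-0.3, -0.6, -2.2]
opening: 0.0311
grip_force: 59.3
```

Emit:
carry_out(motion=[{"hand": -1,"tx": 0,"ty": 0,"tz": 0.03,"twist": 0},{"hand": -1,"tx": 0,"ty": 0,"tz": 0.03,"twist": 0},{"hand": -1,"tx": 0,"ty": 0,"tz": 0.03,"twist": 0},{"hand": -1,"tx": 0,"ty": 0,"tz": 0,"twist": 0}])

```text
time_s: 10.82
tcp_pos: [0.5305, -0.0562, 0.0952]
tool_rot: [0.672, 0.741, 0.0, 0.001]
contact_force: [-3.3, 0.7, 12.2]
opening: 0.0307
grip_force: 61.5
```

Emit:
carry_out(motion=[{"hand": -1,"tx": 0,"ty": 0,"tz": 0.03,"twist": 0},{"hand": -1,"tx": 0,"ty": 0,"tz": 0,"twist": 0}])

```text
time_s: 11.08
tcp_pos: [0.5305, -0.0562, 0.0951]
tool_rot: [0.672, 0.741, 0.0, 0.001]
contact_force: [-6.7, 0.6, 24.9]
opening: 0.0312
grip_force: 63.4
```

Emit:
carry_out(motion=[{"hand": 1,"tx": 0,"ty": 0,"tz": 0,"twist": 0},{"hand": 1,"tx": 0,"ty": 0,"tz": 0,"twist": 0},{"hand": 1,"tx": 0,"ty": 0,"tz": 0,"twist": 0},{"hand": 1,"tx": 0,"ty": 0,"tz": 0,"twist": 0},{"hand": 1,"tx": 0,"ty": 0,"tz": -0.4,"twist": 0},{"hand": 1,"tx": 0,"ty": 0,"tz": -0.7,"twist": 0},{"hand": 1,"tx": 0,"ty": 0,"tz": -0.7,"twist": 0},{"hand": 1,"tx": 0,"ty": 0,"tz": -0.7,"twist": 0},{"hand": 1,"tx": 0,"ty": 0,"tz": 0,"twist": 0}])

```text
time_s: 12.2
tcp_pos: [0.5328, -0.0565, 0.2451]
tool_rot: [0.672, 0.741, 0.002, 0.003]
contact_force: [1.5, -0.2, 0.9]
opening: 0.0851
grip_force: 0.0
```

```bash
python3 - <<'E'
from h import *
w=eyes.get_image("wrist"); s=eyes.get_image("scene"); np.save("v5.npy",{"w":w,"s":s},allow_pickle=True); print(show())
E
```

```text
(12.3, array([ 0.5301, -0.056 ,  0.2413]), [[-0.098, 0.995, 0.0], [0.995, 0.098, -0.0], [-0.0, -0.0, -1.0]], array([0.2, 0.6, 0. ]), 0.0854, 0.0)
```

Emit:
carry_out(motion=[{"hand": 1,"tx": 0.4,"ty": 0,"tz": 0,"twist": 0},{"hand": 1,"tx": 0.8,"ty": 0,"tz": 0,"twist": 0},{"hand": 1,"tx": 0.9,"ty": 0,"tz": 0,"twist": 0},{"hand": 1,"tx": 0.9,"ty": 0,"tz": 0,"twist": 0},{"hand": 1,"tx": 0.9,"ty": 0,"tz": 0,"twist": 0},{"hand": 1,"tx": 0.7,"ty": -0.05,"tz": 0,"twist": 0.6},{"hand": 1,"tx": 0.3,"ty": 0,"tz": 0,"twist": 0.6},{"hand": 1,"tx": 0,"ty": 0,"tz": 0,"twist": 0.56},{"hand": 1,"tx": 0,"ty": 0,"tz": 0,"twist": 0}])

```text
time_s: 13.42
tcp_pos: [0.4989, 0.2363, 0.2393]
tool_rot: [0.763, 0.647, -0.002, -0.001]
contact_force: [-1.2, 0.8, -0.2]
opening: 0.0855
grip_force: 0.0
```

```bash
python3 - <<'E'
from h import *
w=eyes.get_image("wrist"); s=eyes.get_image("scene"); t=eyes.get_image("top"); np.save("v6.npy",{"w":w,"s":s,"t":t},allow_pickle=True); print(show())
for p in (w,s,t): print([(np.round(d["position"],1).tolist(),round(d["confidence"],2),int(d["mask"].sum())) for l in ("clip","sign_edge") for d in eyes.outline_of(p,l)])
print("hinge est px",proj(w,[[.4998,.2267,.04]]))
v=np.load("v5.npy",allow_pickle=True).item()["w"]["img"]
cv2.imwrite("pics/v6.png",np.hstack([cv2.resize(v[:,120:520],(380,380)),cv2.resize(w["img"][80:280,220:420],(400,400),interpolation=cv2.INTER_CUBIC)[:380]]))
E
```

```text
(13.575, array([0.4996, 0.2359, 0.2404]), [[0.164, 0.986, -0.002], [0.986, -0.164, -0.001], [-0.001, -0.002, -1.0]], array([ 0.2,  1. , -0.4]), 0.0854, 0.0)
[([314.1, 163.0], 0.87, 1366)]
[([363.0, 171.4], 0.67, 260), ([303.7, 190.8], 0.69, 666), ([206.7, 195.2], 0.58, 229)]
[([336.5, 214.2], 0.73, 275), ([416.2, 281.4], 0.49, 230)]
hinge est px [[322.14933742 181.41635355]]
```

View pics/v6.png

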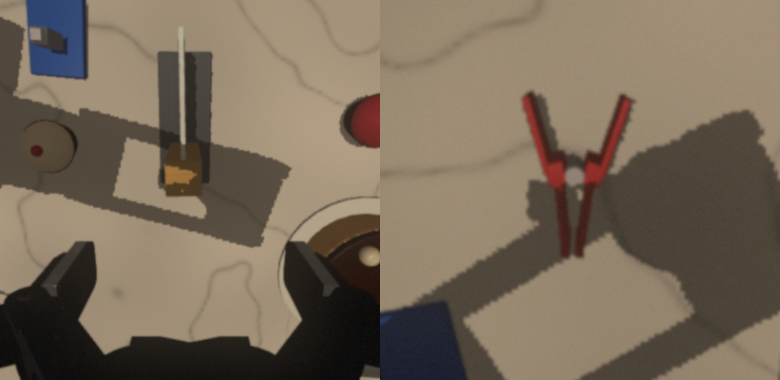

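The left panel shows the flag seated on the dark stand with its card running over the long end. The right panel shows the clip: hinge at full-image (317.5,168.5), wing ends at (294.5,128.5) and (344,129.5), lips at (316.5,208).

```bash
python3 - <<'E'
from h import *
v=np.load("v6.npy",allow_pickle=True).item(); w=v["w"]; v5=np.load("v5.npy",allow_pickle=True).item()["w"]
h,a,b,l=[onz(w,c,.04) for c in [(317.5,168.5),(294.5,128.5),(344,129.5),(316.5,207)]]
print("span",np.hypot(*(a-b)[:2]),"hinge",h.round(4),"lips",l.round(4),np.hypot(*(l-h)[:2]),"wing mid",((a+b)/2).round(4))
d=(a+b)/2-l; print("phi wing dir",np.degrees(np.arctan2(d[1],d[0]))); n=np.array([-(b-a)[1],(b-a)[0]]); print("perp",np.degrees(np.arctan2(n[1],n[0])))
print("tri hinge top/w", )
st=arm.state(); T=R.from_quat(st["tool_rot"]).as_matrix(); u=d[:2]/np.hypot(*d[:2]); g=np.r_[h[:2]+u*.028,.04]
print("grasp",g.round(4),"delta tool",(T.T@(g-st["tcp_pos"])).round(4),st["tcp_pos"].round(4))
# sign: sleeve top + card tip in v5
q=lambda x,y:(x/.95+120,y/.95)
S=np.array([onz(v5,q(*c),.122) for c in [(165,144),(200.5,144.5),(201.5,194.5),(167,195.5)]]); print("sleeve",S.mean(0).round(4),[np.linalg.norm(S[i]-S[i-1]).round(4) for i in range(4)])
e=onz(v5,q(181.5,27),.117); dd=e-S.mean(0); print("edge",e.round(4),np.hypot(*dd[:2]),np.degrees(np.arctan2(dd[1],dd[0])))
E
```

```text
span 0.0497374519016451 hinge [0.4973 0.2411 0.04  ] lips [0.4892 0.1999 0.04  ] 0.04198913834012645 wing mid [0.5057 0.2805 0.04  ]
phi wing dir 78.43178863753609
perp 79.3844805733718
tri hinge top/w
grasp [0.5029 0.2685 0.04  ] delta tool [ 0.0324 -0.0028  0.2016] [0.5002 0.2361 0.2416]
sleeve [ 0.5284 -0.0463  0.122 ] [np.float64(0.0452), np.float64(0.0297), np.float64(0.0439), np.float64(0.0303)]
edge [0.5165 0.0654 0.117 ] 0.11233043168957242 96.05238412830245
```

Emit:
carry_out(motion=[{"hand": 1,"tx": 0.27,"ty": -0.03,"tz": 0,"twist": 0.17},{"hand": 1,"tx": 0.27,"ty": -0.02,"tz": 0.3,"twist": 0},{"hand": 1,"tx": 0,"ty": 0,"tz": 0.7,"twist": 0},{"hand": 1,"tx": 0,"ty": 0,"tz": 0.8,"twist": 0},{"hand": 1,"tx": 0,"ty": 0,"tz": 0.7,"twist": 0},{"hand": 1,"tx": 0,"ty": 0,"tz": 0.5,"twist": 0},{"hand": 1,"tx": 0,"ty": 0,"tz": 0.3,"twist": 0},{"hand": 1,"tx": 0,"ty": 0,"tz": 0,"twist": 0}])

```text
time_s: 14.88
tcp_pos: [0.501, 0.2683, 0.0409]
tool_rot: [0.771, 0.637, -0.002, -0.001]
contact_force: [0.1, -1.0, -0.1]
opening: 0.0855
grip_force: 0.0
```

```bash
python3 - <<'E'
from h import *
w=eyes.get_image("wrist"); print(show()); np.save("w7.npy",w,allow_pickle=True)
cv2.imwrite("pics/w7.png",w["img"])
E
```

```text
(14.925, array([0.502 , 0.2687, 0.0422]), [[0.19, 0.982, -0.002], [0.982, -0.19, -0.001], [-0.002, -0.002, -1.0]], array([0.7, 0.2, 0.1]), 0.0857, 0.0)
```

View pics/w7.png

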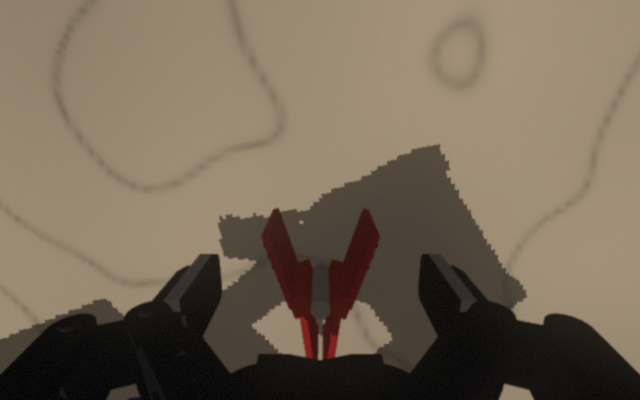

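The clip is centred between the fingers, its wing ends at about (277,210) and (367,210) and the top of its hinge near (320,265).

```bash
python3 - <<'E'
from h import *
w=np.load("w7.npy",allow_pickle=True).item(); s=arm.state(); T=R.from_quat(s["tool_rot"]).as_matrix()
for n,c,z in [("wa",(277,209),.04),("wb",(367,209),.04),("hinge top",(320,265),.04),("hinge bottom end",(321,312),.04)]:
    print(n,(T.T@(onz(w,c,z)-s["tcp_pos"])).round(4))
print(proj(w,[s["tcp_pos"]+T@[0,0,-.019]]))
E
```

```text
wa [ 0.0246 -0.0198  0.0022]
wb [0.0246 0.0209 0.0021]
hinge top [-0.0034 -0.0004  0.0022]
hinge bottom end [-0.0293  0.0001  0.0022]
[[320.98741354 281.76993484]]
```

Emit:
carry_out(motion=[{"hand": 1,"tx": 0,"ty": 0,"tz": 0.27,"twist": 0},{"hand": 1,"tx": 0,"ty": 0,"tz": 0.25,"twist": 0},{"hand": 1,"tx": 0,"ty": 0,"tz": 0,"twist": 0},{"hand": -1,"tx": 0,"ty": 0,"tz": 0,"twist": 0},{"hand": -1,"tx": 0,"ty": 0,"tz": 0,"twist": 0},{"hand": -1,"tx": 0,"ty": 0,"tz": 0,"twist": 0},{"hand": -1,"tx": 0,"ty": 0,"tz": 0,"twist": 0},{"hand": -1,"tx": 0,"ty": 0,"tz": 0,"twist": 0},{"hand": -1,"tx": 0,"ty": 0,"tz": 0,"twist": 0}], grip_force=35)

```text
time_s: 16.05
tcp_pos: [0.5051, 0.27, 0.0147]
tool_rot: [0.772, 0.636, 0.003, 0.001]
contact_force: [0.3, 1.1, 8.2]
opening: 0.0288
grip_force: 34.1
```

Emit:
carry_out(motion=[{"hand": -1,"tx": 0,"ty": 0,"tz": -0.2,"twist": 0},{"hand": -1,"tx": 0,"ty": 0,"tz": -0.4,"twist": 0},{"hand": -1,"tx": 0,"ty": 0,"tz": -0.43,"twist": -0.4},{"hand": -1,"tx": 0,"ty": 0,"tz": 0,"twist": -0.8},{"hand": -1,"tx": -0.3,"ty": 0,"tz": 0,"twist": -0.74},{"hand": -1,"tx": -0.5,"ty": -0.05,"tz": 0,"twist": 0},{"hand": -1,"tx": -0.5,"ty": -0.05,"tz": 0,"twist": 0},{"hand": -1,"tx": -0.3,"ty": 0,"tz": 0,"twist": 0},{"hand": -1,"tx": 0,"ty": 0,"tz": 0,"twist": 0},{"hand": -1,"tx": 0,"ty": 0,"tz": 0,"twist": 0}])

```text
time_s: 17.3
tcp_pos: [0.5049, 0.1732, 0.0743]
tool_rot: [0.671, 0.741, 0.0, 0.0]
contact_force: [0.4, -0.7, -0.9]
opening: 0.0288
grip_force: 35.0
```

```bash
python3 - <<'E'
from h import *
w=eyes.get_image("wrist"); s=eyes.get_image("scene"); t=eyes.get_image("top"); print(show()); np.save("v8.npy",{"w":w,"s":s,"t":t},allow_pickle=True)
a=cv2.resize(w["img"][180:400,200:440],(400,366),interpolation=cv2.INTER_CUBIC)
b=cv2.resize(t["img"][185:255,260:360],(400,280),interpolation=cv2.INTER_CUBIC)
c=cv2.resize(s["img"][150:225,290:390],(400,300),interpolation=cv2.INTER_CUBIC)
o=np.zeros((600,800,3),np.uint8); o[:366,:400]=a; o[:280,400:]=b; o[290:590,400:]=c
cv2.imwrite("pics/v8.png",o)
for p,n in ((t,"t"),(s,"s"),(w,"w")): print(n,[(l,np.round(d["position"],1).tolist(),round(d["confidence"],2),int(d["mask"].sum())) for l in ("clip","clip_tip_a") for d in eyes.outline_of(p,l)])
E
```

```text
(17.45, array([0.5046, 0.1734, 0.0741]), [[-0.1, 0.995, 0.0], [0.995, 0.1, 0.0], [0.0, 0.0, -1.0]], array([-0.4,  0.7,  0.7]), 0.0285, 35.0)
t [('clip', [470.8, 224.9], 0.48, 514), ('clip_tip_a', [276.8, 219.1], 0.5, 77), ('clip_tip_a', [273.6, 224.2], 0.47, 15)]
s [('clip', [339.3, 171.0], 0.61, 312), ('clip_tip_a', [341.4, 163.8], 0.72, 123), ('clip_tip_a', [340.0, 171.6], 0.61, 327), ('clip_tip_a', [418.9, 196.0], 0.33, 626)]
w [('clip', [317.1, 310.7], 0.59, 6197), ('clip_tip_a', [292.6, 307.8], 0.81, 2404), ('clip_tip_a', [321.7, 315.5], 0.77, 6169)]
```

View pics/v8.png

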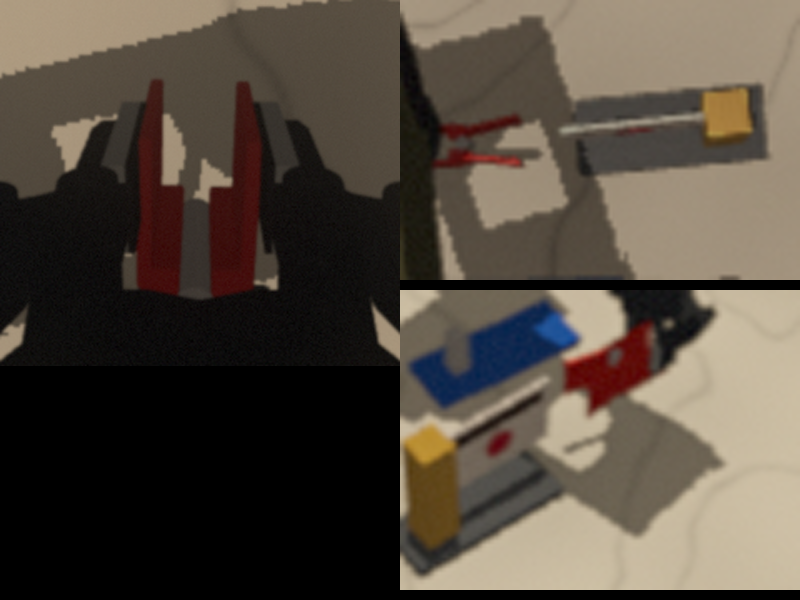

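The clip gapes with its wings parallel. In the top panel its lips are at (519,121) and (521,162), and the card edge is at (563,131), slightly above the clip's mid-line.

```bash
cat >> h.py <<'E'
def report(t,s=None,zc=.1015):
    im=t["img"].astype(int); st=arm.state(); T=R.from_quat(st["tool_rot"]).as_matrix(); P=st["tcp_pos"]
    loc=lambda X:(T.T@(X-P))[:2].round(4)*1000
    def prof(mask,plane,lo,hi):  # per column: row bounds of mask
        for c in range(lo,hi):
            r=np.where(mask[195:250,c])[0]+195
            if len(r): print(c,r.tolist(),[loc(onz(t,(c,x),plane)).tolist() for x in (r.min(),r.max())])
    return im,prof,loc
E
python3 - <<'E'
from h import *
v=np.load("v8.npy",allow_pickle=True).item(); t=v["t"]; im,prof,loc=report(t)
red=(im[...,2]-im[...,1]>35)
print("red"); prof(red,.1015,270,294)
g=im.min(2); 
print("card"); 
for c in range(296,338,3):
    col=im[205:228,c].mean(1); print(c,col.round().astype(int).tolist())
E
```

```text
red
270 [225, 226] [[-20.6, -14.7], [-20.400000000000002, -17.6]]
271 [216, 217, 225, 226] [[-25.5, 11.1], [-23.3, -17.9]]
272 [216, 217, 218, 219, 223, 224, 225, 226] [[-28.400000000000002, 10.8], [-26.200000000000003, -18.2]]
273 [216, 217, 218, 219, 222, 223, 224, 225, 226] [[-31.3, 10.6], [-29.1, -18.4]]
274 [216, 217, 218, 222, 223, 224, 225, 226] [[-34.2, 10.3], [-32.0, -18.700000000000003]]
275 [216, 217, 218, 223, 224, 225] [[-37.1, 10.0], [-35.1, -16.1]]
276 [217, 218, 223, 224, 225] [[-39.800000000000004, 6.8], [-38.0, -16.400000000000002]]
277 [217, 218, 223, 224, 225] [[-42.7, 6.5], [-40.9, -16.7]]
278 [216, 217, 218, 223, 224, 225] [[-45.900000000000006, 9.2], [-43.8, -16.9]]
279 [216, 217, 223, 224, 225] [[-48.800000000000004, 8.9], [-46.6, -17.2]]
280 [216, 217, 224, 225] [[-51.7, 8.6], [-49.5, -17.5]]
281 [216, 217, 224, 225] [[-54.6, 8.3], [-52.400000000000006, -17.8]]
282 [215, 216, 217, 224, 225] [[-57.7, 10.9], [-55.300000000000004, -18.0]]
283 [215, 216, 224, 225] [[-60.6, 10.7], [-58.2, -18.3]]
284 [215, 216, 224, 225] [[-63.5, 10.4], [-61.1, -18.599999999999998
[... 1098 characters left out ...]
139, 117, 81, 68, 67, 69, 65, 69, 142, 110, 61, 60, 69, 68, 69, 69, 69, 71, 69, 67, 75]
320 [141, 141, 137, 98, 74, 68, 66, 67, 70, 87, 143, 89, 53, 65, 68, 69, 69, 70, 69, 70, 70, 69, 77]
323 [142, 142, 137, 86, 68, 66, 68, 68, 74, 101, 131, 77, 65, 67, 66, 70, 69, 69, 69, 68, 68, 73, 97]
326 [143, 141, 133, 86, 67, 67, 67, 67, 74, 144, 118, 75, 67, 69, 67, 66, 70, 70, 68, 69, 67, 74, 119]
329 [143, 139, 116, 79, 69, 67, 66, 67, 83, 144, 92, 76, 70, 68, 67, 66, 70, 69, 69, 69, 69, 76, 134]
332 [142, 138, 84, 66, 66, 65, 65, 67, 105, 143, 84, 66, 68, 66, 67, 67, 67, 67, 67, 68, 72, 93, 136]
335 [142, 140, 88, 79, 75, 75, 75, 82, 122, 120, 87, 67, 58, 57, 58, 61, 65, 67, 68, 66, 76, 113, 139]
```

```bash
python3 - <<'E'
from h import *
v=np.load("v8.npy",allow_pickle=True).item(); t,s=v["t"],v["s"]; im,prof,loc=report(t)
for c in [(300,217.2),(302,217),(311,216),(320,215),(329,214.05)]: print("card",c,loc(onz(t,c,.117)),onz(t,c,.117).round(4))
for c in [(290.5,214.6),(290.5,225)]: print("lip",c,loc(onz(t,c,.1015)))
st=arm.state(); T=R.from_quat(st["tool_rot"]).as_matrix()
# predicted px of ideal clip lips (half gap 13.5 inner, ~16 outer), tool frame; z=.1015 and .0615
for x,y in [(-.069,.0135),(-.069,-.0135)]:
    for z in (.1015,.0615):
        X=st["tcp_pos"]+T@[x,y,0]; X[2]=z; print("pred",x,y,z,proj(t,X).round(1),"scene",proj(s,X).round(1))
e=np.array([.5183,.0664,.117]); print("edge pred",proj(t,e).round(1),proj(s,e).round(1), loc(e))
# scene: red mask in clip area and card white
I=s["img"].astype(int); red=(I[...,2]-I[...,1]>40)
for r in range(158,184,2):
    c=np.where(red[r,320:365])[0]+320
    if len(c): print(r,c.min(),c.max())
E
```

```text
card (300, 217.2) [-110.3   -1.8] [0.5137 0.0629 0.117 ]
card (302, 217) [-116.1   -1.8] [0.5143 0.0572 0.117 ]
card (311, 216) [-142.    -1.4] [0.5172 0.0314 0.117 ]
card (320, 215) [-168.   -1.] [0.5202 0.0056 0.117 ]
card (329, 214.05) [-193.9   -0.8] [ 0.523  -0.0201  0.117 ]
lip (290.5, 214.6) [-82.4   9.7]
lip (290.5, 225) [-79.9 -20.4]
pred -0.069 0.0135 0.1015 [[285.8 213.8]] scene [[338.3 172. ]]
pred -0.069 0.0135 0.0615 [[287.2 214.9]] scene [[338.1 180. ]]
pred -0.069 -0.0135 0.1015 [[286.6 223. ]] scene [[333.3 167.3]]
pred -0.069 -0.0135 0.0615 [[288.  223.8]] scene [[333.1 175.3]]
edge pred [[298.8 215.6]] [[327.3 172.1]] [-107.3    3.2]
158 350 352
160 347 352
162 345 352
164 340 352
166 335 352
168 331 351
170 331 352
172 331 351
174 331 347
176 337 343
178 337 341
```

```bash
python3 - <<'E'
from h import *
v=np.load("v8.npy",allow_pickle=True).item(); w=v["w"]; im,prof,loc=report(v["t"])
q=lambda x,y:(x/1.6667+200,y/1.6667+180)
for n,c,z in [("wingend a low",(155,81),.0615),("wingend b low",(243,82),.0615),("hinge top",(197,290),.1015),("pad end",(133,102),.074),("wing a in/out at top?",(160,185),.1015),("stop edge",(172,186),.0615)]: print(n,np.round(q(*c)),loc(onz(w,q(*c),z)))
I=w["img"].astype(int); red=(I[...,2]-I[...,1]>25)
for r in range(220,372,8):
    c=np.where(red[r])[0]
    if len(c): print(r,c[np.r_[True,np.diff(c)>1]].tolist(),c[np.r_[np.diff(c)>1,True]].tolist())
E
```

```text
wingend a low [293. 229.] [ 11.2 -12. ]
wingend b low [346. 229.] [10.8 14.3]
hinge top [318. 354.] [-29.2   0.5]
pad end [280. 241.] [  9.8 -17.3]
wing a in/out at top? [296. 291.] [ 0.6 -8.2]
stop edge [303. 292.] [-24.4  -7.5]
228 [292] [296]
236 [289, 342] [297, 350]
244 [288, 342] [297, 351]
252 [286, 341] [296, 353]
260 [284, 341] [296, 354]
268 [283, 341] [296, 356]
276 [284, 340] [296, 356]
284 [284, 340] [296, 356]
292 [284, 333] [309, 355]
300 [284, 326] [309, 355]
308 [284, 326] [309, 354]
316 [284, 326] [308, 354]
324 [283, 326] [308, 353]
332 [282, 326] [308, 353]
340 [282, 326] [307, 352]
348 [282, 326] [307, 351]
356 [299, 327] [306, 339]
```

Emit:
carry_out(motion=[{"hand": -1,"tx": 0,"ty": 0.045,"tz": 0,"twist": 0},{"hand": -1,"tx": -0.1,"ty": 0,"tz": 0,"twist": 0},{"hand": -1,"tx": -0.15,"ty": 0,"tz": 0,"twist": 0},{"hand": -1,"tx": -0.1,"ty": 0,"tz": 0,"twist": 0},{"hand": -1,"tx": 0,"ty": 0,"tz": 0,"twist": 0},{"hand": -1,"tx": 0,"ty": 0,"tz": 0,"twist": 0}])

```text
time_s: 18.5
tcp_pos: [0.5093, 0.1518, 0.0742]
tool_rot: [0.671, 0.741, 0.0, -0.0]
contact_force: [-0.2, -0.1, -1.2]
opening: 0.0284
grip_force: 35.0
```

```bash
python3 - <<'E'
from h import *
t=eyes.get_image("top"); s=eyes.get_image("scene"); print(show()); I=t["img"].astype(int)
J=I[...,2]-I[...,1]; G=I.mean(2).astype(int)
print("top red (R-G) | gray, rows 211..229")
for c in range(288,312): print(c,J[211:230,c].tolist(),G[211:222,c].tolist())
K=s["img"].astype(int); red=(K[...,2]-K[...,1]>40)
for r in range(164,186,2):
    c=np.where(red[r,305:365])[0]+305
    if len(c): print(r,c[np.r_[True,np.diff(c)>1]].tolist(),c[np.r_[np.diff(c)>1,True]].tolist())
E
```

```text
(18.6, array([0.5093, 0.152 , 0.0741]), [[-0.099, 0.995, 0.0], [0.995, 0.099, 0.0], [0.0, 0.0, -1.0]], array([ 1.1, -0.2, -0.1]), 0.0287, 35.0)
top red (R-G) | gray, rows 211..229
288 [9, 10, 13, 46, 50, 34, 14, 8, 9, 9, 17, 72, 81, 30, 17, 15, 14, 15, 15] [72, 71, 66, 43, 28, 42, 66, 70, 71, 73, 72]
289 [9, 10, 24, 52, 51, 27, 11, 9, 10, 9, 16, 67, 85, 32, 16, 15, 15, 15, 16] [70, 68, 55, 40, 28, 49, 68, 71, 71, 71, 69]
290 [10, 11, 32, 57, 46, 19, 11, 10, 13, 9, 13, 47, 89, 41, 17, 15, 16, 14, 15] [71, 71, 52, 37, 33, 59, 68, 74, 86, 75, 70]
291 [11, 12, 40, 56, 38, 12, 9, 12, 15, 11, 11, 38, 99, 49, 17, 15, 16, 15, 15] [71, 71, 45, 32, 39, 63, 73, 94, 124, 87, 71]
292 [10, 14, 45, 46, 29, 13, 12, 14, 14, 10, 11, 33, 94, 48, 17, 14, 15, 16, 15] [71, 67, 45, 31, 49, 71, 94, 130, 133, 87, 70]
293 [10, 23, 51, 51, 25, 14, 15, 15, 15, 11, 10, 29, 95, 49, 16, 14, 15, 15, 15] [71, 52, 39, 31, 56, 93, 130, 138, 135, 89, 70]
294 [12, 32, 55, 38, 17, 16, 16, 15, 16, 12, 9, 26, 100, 55, 17, 15, 14, 15, 15] [69, 49, 32, 41, 87, 128, 136, 138, 134, 87, 73]
295 [12, 41, 60, 31, 16, 16, 16, 15, 
[... 1485 characters left out ...]
, 5, 1, 2, 3, 2, 2, 2, 1, 3, 2, 6] [29, 27, 30, 26, 55, 127, 107, 65, 48, 31, 29]
308 [1, 4, 2, 2, 5, 7, 8, 10, 6, 2, 2, 0, 2, 1, 0, 0, 0, 4, 9] [37, 32, 28, 31, 66, 142, 105, 68, 49, 35, 30]
309 [3, 4, 3, 1, 5, 9, 9, 9, 4, -1, 1, 1, 2, 0, 1, 2, 3, 6, 7] [61, 44, 41, 40, 70, 142, 94, 72, 47, 32, 30]
310 [4, 2, 5, 4, 5, 9, 11, 9, 4, 2, -1, 2, 2, 2, 1, -1, 1, 6, 9] [66, 64, 66, 66, 83, 142, 91, 70, 44, 32, 30]
311 [5, 4, 3, 4, 7, 9, 10, 9, 5, 4, 2, 2, 1, 1, 2, 1, 2, 6, 8] [67, 68, 68, 68, 88, 143, 83, 70, 48, 42, 36]
164 [342] [346]
166 [339] [347]
168 [334, 341] [337, 347]
170 [327, 340] [337, 347]
172 [327] [347]
174 [327] [347]
176 [327] [345]
178 [332] [342]
180 [333] [338]
182 [333] [334]
```

Emit:
carry_out(motion=[{"hand": -1,"tx": -0.08,"ty": 0,"tz": 0,"twist": 0},{"hand": -1,"tx": -0.12,"ty": 0,"tz": 0,"twist": 0},{"hand": -1,"tx": -0.12,"ty": 0,"tz": 0,"twist": 0},{"hand": -1,"tx": -0.06,"ty": 0,"tz": 0,"twist": 0},{"hand": -1,"tx": 0,"ty": 0,"tz": 0,"twist": 0},{"hand": -1,"tx": 0,"ty": 0,"tz": 0,"twist": 0}])

```text
time_s: 19.35
tcp_pos: [0.5116, 0.1293, 0.0741]
tool_rot: [0.671, 0.741, 0.0, -0.0]
contact_force: [0.3, -0.0, -0.8]
opening: 0.0287
grip_force: 35.0
```

```bash
python3 - <<'E'
from h import *
t=eyes.get_image("top"); s=eyes.get_image("scene"); print(show()); I=t["img"].astype(int)
J=I[...,2]-I[...,1]; G=I.mean(2).astype(int)
for c in range(291,310): print(c,J[209:228,c].tolist(),G[209:228,c].tolist())
K=s["img"].astype(int); J=K[...,2]-K[...,1]; G=K.mean(2).astype(int)
print("scene cols 316..344")
for r in range(160,188,2): print(r,J[r,316:345].tolist(),G[r,316:336].tolist())
E
```

```text
(19.45, array([0.5116, 0.1294, 0.0741]), [[-0.1, 0.995, 0.0], [0.995, 0.1, 0.0], [0.0, 0.0, -1.0]], array([ 0.7,  0.3, -0.2]), 0.0284, 35.0)
291 [9, 10, 9, 8, 13, 37, 54, 40, 11, 7, 7, 33, 72, 68, 40, 14, 13, 13, 15] [72, 70, 70, 71, 69, 46, 33, 35, 61, 66, 61, 45, 44, 28, 44, 86, 90, 97, 124]
292 [9, 10, 10, 9, 12, 46, 53, 38, 18, 7, 9, 31, 97, 74, 29, 16, 15, 16, 16] [71, 71, 70, 70, 68, 46, 32, 35, 54, 56, 52, 55, 68, 49, 74, 127, 133, 132, 136]
293 [9, 9, 11, 9, 15, 47, 47, 29, 12, 7, 7, 21, 80, 76, 29, 16, 15, 15, 15] [71, 71, 69, 69, 66, 42, 30, 47, 65, 64, 59, 67, 69, 69, 107, 134, 137, 138, 138]
294 [10, 10, 9, 11, 28, 51, 48, 24, 11, 9, 8, 17, 69, 82, 32, 17, 15, 15, 15] [71, 72, 70, 70, 51, 41, 32, 54, 68, 70, 69, 69, 68, 72, 107, 133, 138, 137, 138]
295 [10, 10, 9, 11, 34, 55, 39, 12, 9, 10, 9, 15, 55, 90, 41, 17, 16, 15, 15] [71, 70, 72, 70, 52, 34, 36, 66, 69, 69, 70, 70, 65, 75, 92, 131, 136, 137, 137]
296 [9, 8, 9, 13, 44, 54, 37, 13, 9, 9, 10, 12, 48, 101, 51, 17, 16, 15, 15] [71, 71, 70, 67, 46, 27, 38, 67, 70, 70, 71, 71, 63, 81, 81, 128, 136, 138, 137]
297 [9, 9, 1
[... 4215 characters left out ...]
 19, 14, 13, 14] [54, 30, 26, 44, 64, 79, 94, 98, 98, 94, 79, 55, 40, 38, 40, 37, 34, 39, 36, 36]
182 [11, 10, 11, 11, 11, 11, 12, 11, 13, 16, 32, 62, 81, 84, 78, 80, 82, 70, 50, 37, 25, 18, 16, 14, 14, 14, 13, 13, 13] [57, 76, 91, 98, 100, 101, 99, 97, 96, 92, 76, 52, 38, 35, 40, 36, 35, 45, 60, 72]
184 [18, 17, 13, 12, 12, 11, 11, 12, 12, 17, 34, 62, 83, 79, 63, 51, 35, 21, 12, 9, 10, 9, 9, 10, 9, 9, 10, 12, 12] [91, 93, 97, 100, 99, 98, 97, 98, 97, 92, 77, 50, 36, 37, 48, 61, 71, 84, 91, 97]
186 [69, 48, 25, 13, 10, 11, 11, 13, 12, 17, 29, 54, 53, 34, 22, 14, 12, 9, 9, 10, 8, 9, 9, 9, 9, 8, 10, 9, 11] [44, 63, 83, 96, 99, 99, 100, 97, 105, 108, 94, 58, 65, 107, 143, 152, 126, 101, 94, 95]
```

```bash
python3 -c "
from h import *
print(show()); print(arm.sign_off())"
```

```text
(19.45, array([0.5116, 0.1294, 0.0741]), [[-0.1, 0.995, 0.0], [0.995, 0.1, 0.0], [0.0, 0.0, -1.0]], array([ 0.7,  0.3, -0.2]), 0.0284, 35.0)
the job is handed in; nothing more can be done
None
```

The job is handed in at 19.5 s. The flag is fully down on the dark stand and released, and the clip is held wide open around the card's free edge, which sits about 14 mm inside the lips with no contact force; no verdict was returned.

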